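# Fit the amber lens and snug its retaining ring

### The job

Put the amber stepped lens, stem up, gently into the cell on the white instrument head so that it lies on the rubber seat, then set the blue retaining ring over it with its two pins through the notches and turn it clockwise until it is snug on the glass: firmly clamped, but not forced, for the glass must not be overloaded. Let go of everything and leave the other things on the bench alone.

Things in the scene. Friction and masses are not known exactly. Their poses are not given: they have to be found in the camera images.
- cell_mouth (a point): Centre of the round mouth of the lens cell, level with its rim, 51 mm above the bench; z up. The cell is an upright aluminium cup, 79 mm outside. Its rim lip has a 61 mm hole with two notches on the +x and -x sides (red marks on the rim), each about 18 mm wide and reaching out to 71 mm diameter. Inside, a funnel leads into a 55 mm bore for the lens.
- lens_center (a point): Amber glass stepped lens, 75 g: flange 52 mm in diameter, 7 mm thick at the bottom, and a 26 mm stem rising from it; 40 mm tall overall. Point on its axis, 20 mm above its underside; z up. Starts standing on the bench. Once seated, the top 17 to 21 mm of the stem stand proud of the rim: hold it there.
- ring_center (a point): Blue retaining ring, 90 g, 57 mm outside, 40 mm inside, 10 mm high, foot tapered to 53 mm. Two upright ears at its +y and -y sides, 24 mm wide, flat outer faces 50 mm apart, tops 40 mm above the underside: grip these faces, closing along y. Two 5 mm pins along +x and -x, 68 mm over the tips, 3.5 mm above the underside. Point on the axis, 20 mm above the underside.
- rack: Bystander: red tube rack with yellow-capped tubes, 65 x 160 x 47 mm, origin under its centre.
- spare: Bystander: spare green filter disc, 44 mm diameter, 6 mm thick, origin under its centre.
- notes: Bystander: pink note pad 76 x 76 x 12 mm, origin under its centre.
- wash: Bystander: white bottle with red cap, 62 mm diameter, 150 mm tall, origin under its centre.
- beaker: Bystander: glass beaker, 60 mm diameter, 70 mm tall, origin under its centre.
- brush: Bystander: lens brush, 150 mm long, lying on the bench.
- vial: Bystander: small amber vial with black cap, 26 mm diameter, 50 mm tall, origin under its centre.
- lens: The same amber lens: origin at the centre of its underside, z up along the stem.
- ring: Origin in the ring's underside. With its x along the cell's x (either way) the pins pass the notches and it rests on the lens, underside 12 to 16 mm below the rim. Turned clockwise 0.45 to 1.1 rad the pins meet the thread, and 0.12 to 0.22 rad past that touch it is snug; 0.3 overloads the glass. Before the touch it can be lifted a little; this play falls 6.4 mm per rad.
- cell: The fixed white instrument head, 110 mm square, 22 mm high, that carries the cell; origin under its centre, below the mouth, x to a notch. The rubber lens seat lies 19 to 23 mm below the rim (differs each time) and gives elastically, about 1 mm per 15 N. Under the lip, clockwise of each notch seen from above, the thread's underside starts 5 mm below the rim and falls 6.4 mm per rad.
Things that resemble listed ones, but are neither listed nor needed, are in the scene too. Leave any purple look-alike of the lens alone.

How it is judged:
On the way, in this order (a step that is already met when the one before it is completed fails the run):
1. the lens lies upright in the cell, on the rubber seat, let go (horizontal distance between lens_center and cell_mouth below 0.004 m and angle between lens_center's own z axis and vertical below 0.08 rad and z of lens in the frame of cell_mouth below -0.0175 m and contact force between the fingers and lens below 0.1 N and linear speed of lens below 0.02 m/s), for 0.2 s.
2. the ring sits in the cell on the lens, its pins through the notches (horizontal distance between ring_center and cell_mouth below 0.004 m and angle between ring_center's own z axis and vertical below 0.08 rad and z of ring in the frame of cell_mouth below -0.0105 m), for 0.1 s.
At the end, for the whole second after the job is handed in: Lens upright on the rubber seat and ring level over it, both within 4 mm of the cell's axis, undersides at least 17.5 mm (lens) and 10.5 mm (ring) below the rim; the thread alone keeps the ring pressed on the glass with more than 4 N; both at rest and released (all of step 2 and horizontal distance between lens_center and cell_mouth below 0.004 m and angle between lens_center's own z axis and vertical below 0.08 rad and z of lens in the frame of cell_mouth below -0.0175 m and contact force between ring and lens above 4 N and linear speed of each of ring, lens below 0.02 m/s); the robot touches nothing.
It fails at once if the ring is forced onto the glass with more than 25 N (contact force between ring and lens above 25 N).
It fails at once if the lens is dropped hard or pushed into the cell with more than 30 N (contact force between lens and cell above 30 N).
It fails at once if the ring is forced against the cell with more than 45 N (contact force between ring and cell above 45 N).
It fails at once if a bystander is moved by more than 3 cm (distance of any of rack, spare, notes, wash, beaker, brush, vial from where it was at the start of the episode above 0.03 m).
It also fails if it takes over 64 s, if anything falls off the work surface, if the arm or the gripper's body presses on something with over 40 N, if the wrist force passes 120 N, or if a joint passes its speed limit or range.

### The arm

A 6-joint arm with a two-finger parallel gripper is mounted at the origin on the work surface. World frame = base frame: x ahead of the robot, y to its left, z up, the work surface at z = 0. Lengths are in m, angles in rad, forces in N, time in s.
With the tool pointing down it reaches from about 0.375 to 0.75 m from the base axis. Payload 9 kg.
Tool frame: the origin (TCP) lies between the finger pads; the fingertips stand 8 mm ahead of it and the grasp point (between the pads) lies 11 mm behind it; z points along the fingers, y is the line along which they close (so a half turn about z gives the same grasp; the last joint's range is limited). The gripper opens to 85 mm and grips with 20 to 120 N. Pads are 22 mm wide; open, the fingers measure 114 mm over their backs; the gripper's body (76 mm by 85 mm) begins 54 mm behind the grasp point. The pads swing forward as they close: fully open they stand 13 mm farther back than shut.
Start: joints at [-1.464, 0.104, 0.097, 1.564, 0, 1.353], TCP at [0.191, -0.569, 0.239] pointing down, gripper open.
Joint ranges: [-2.99, 2.99], [-0.84, 1.86], [-1.1, 1.16], [-1.84, 2.11], [-1.51, 1.56], [-3.14, 3.14]. Speed limits (rad/s): [2.22, 2.22, 2.57, 3.14, 3.14, 3.14].

### API

Orientations are given as a unit quaternion [x, y, z, w].
In Python, from plant import ctrl gives the robot as it stands. The module is installed in compiled form; this text tells all that it offers.
- The arm moves only by the tool jog_arm, never from a script. Its argument "steps" is a list of rows, each a list of 3 entries, a list of its own where there are three numbers: the turn, a rotation vector about the tool's x, y, z in degrees, then the shift along the tool's x, y, z in mm, then the finger opening in mm, from 0 to 85.4. A call has 1 to 8 rows; each row is the pose to reach, as a shift and turn from the pose commanded when the call began, along the tool's axes at that moment; what a row does not reach only later rows make up. A row lasts 1/8 s, in which the tool goes at most 62.5 mm and 10.7 degrees, less where a joint would pass 70% of its speed; a pose out of reach is approached as far as the arm can. A call with a gripper value outside its range is refused whole. The fingers move at their own pace and stop on an object; the grip force is fixed at half the most. Time passes only in rows, so rows that repeat a pose let the fingers close. It gives the time, the measured TCP pose, the force, the opening and the grip force at its end, in the units of the state.
- ctrl.get_state(): the state, without advancing time (a new reading comes with each control period).
- ctrl.snapshot(name): name is "side" or "top"; returns a dict with "pixels" (384x512x3 uint8, red, green, blue), "fx", "fy", "cx", "cy" (pixels), "view" (4x4, takes a point from world to camera coordinates). Camera axes: x right, y down, z forward; pixel columns grow to the right and rows downward; lengths in m; the calibration is good to about 2 mm. A picture is of the moment at which its call begins. There is no depth.
- ctrl.sign_off(): hands the job in; it is judged then, once.
Trained networks look in the newest picture that a camera, given by its name, has taken for a name from the list of things; names that differ only in an ending like _2 or _b are one class to them, and where a whole thing is asked for, a point or a joint stands for the part that bears it (a point fixed in the world has none). Each returns a list of dicts, best first, with "p" (0 to 1); they miss things now and then, are a little off and sometimes report something else, mostly with a low value. They report only what shows in the picture. A call takes as long as a camera call. They do not tell look-alikes from the thing itself.
- ctrl.spot_in(name, camera): "pixel" ([column, row] in pixels, amid what is visible of it).
- ctrl.cut_out(name, camera): "mask" (384x512 bool, what is visible of it) and "pixel" ([column, row] in pixels, amid what is visible of it).
The state is a dict: "time_s": time; "joint_positions": joint angles; "qvel": joint speeds; "tau": joint torques, N m; "position": TCP position; "ee_rot": TCP orientation; "contact_force": force on the tool from outside, world axes, zero at the start; "wrist_torque": the same for the moment, N m; "width": finger opening in m; "grasp_force": force on a finger pad.
Only numpy, scipy, OpenCV 4.12 (cv2) and the standard library are available. Lean on these libraries where they do the work, as an engineer would, in place of code of your own. Each camera call takes 0.05 s, during which the arm holds its last target. There are 200 camera calls.

## Working session

There is one attempt and no reset: what is moved stays moved. The work goes in short steps, Python scripts to look and compute and a tool call to move; the robot and the scene stay as the last step left them, time stands still between calls to the robot, and variables do not carry over. Pictures are saved under pics/ and viewed, at most 10 in all, crops included, and the job is handed in when it is done.

Besides the shell and the picture viewer there is one more tool, called as name(argument=value, ...) on one line, values as JSON. jog_arm: Moves the arm, as the interface text tells. Its arguments: {"type":"object","properties":{"steps":{"type":"array","items":{"type":"array"}}},"required":["steps"]}

```bash
mkdir -p pics; cat > h.py <<'E'
import numpy as np, cv2
from plant import ctrl
from scipy.spatial.transform import Rotation as R
def ray(s,px):
    V=np.array(s["view"]);Rm=V[:3,:3];t=V[:3,3]
    d=Rm.T@np.array([(px[0]-s["cx"])/s["fx"],(px[1]-s["cy"])/s["fy"],1]);return -Rm.T@t,d
def at_z(s,px,z):
    o,d=ray(s,px);return o+d*(z-o[2])/d[2]
def proj(s,p):
    V=np.array(s["view"]);c=V[:3,:3]@np.array(p)+V[:3,3];return [round(s["fx"]*c[0]/c[2]+s["cx"],1),round(s["fy"]*c[1]/c[2]+s["cy"],1)]
def tri(s1,p1,s2,p2):
    a,d=ray(s1,p1);b,e=ray(s2,p2)
    k=np.linalg.lstsq(np.c_[d,-e],b-a,rcond=None)[0];P=a+d*k[0];Q=b+e*k[1];return (P+Q)/2,np.linalg.norm(P-Q)
def save(s,n,box=None,f=1):
    im=s["pixels"][:,:,::-1]
    if box: im=im[box[1]:box[3],box[0]:box[2]]
    cv2.imwrite("pics/"+n,cv2.resize(im,None,fx=f,fy=f,interpolation=cv2.INTER_CUBIC))
E
python3 - <<'E'
from h import *
np.set_printoptions(precision=4,suppress=True)
st=ctrl.get_state();print(st["position"],st["ee_rot"],st["width"],st["time_s"])
S={}
for c in("side","top"):
    s=ctrl.snapshot(c);S[c]=s
    print(c,s["fx"],s["cx"],s["cy"],ray(s,(s["cx"],s["cy"])))
    for n in("cell_mouth","lens","ring","cell","spare","vial"):
        print(n,[(np.round(d["pixel"],1).tolist(),round(d["p"],2)) for d in ctrl.spot_in(n,c)][:4])
im=np.vstack([cv2.resize(S[c]["pixels"],(800,600)) for c in S])
cv2.imwrite("pics/a.png",cv2.resize(S["top"]["pixels"],(800,600))[:,:,::-1])
cv2.imwrite("pics/b.png",cv2.resize(S["side"]["pixels"],(800,600))[:,:,::-1])
E
```

```text
[ 0.1915 -0.5683  0.2385] [ 0.9868  0.1617  0.0001 -0.0007] 0.08564187113281709 0.0
side 382.6212958378794 253.80121407109704 189.47192738013467 (array([ 0.2001, -0.5016,  0.6246]), array([ 0.4175,  0.6105, -0.673 ]))
cell_mouth [([252.0, 216.0], 0.63)]
lens [([171.6, 168.2], 0.83), ([141.2, 195.0], 0.73), ([205.1, 161.0], 0.69), ([184.1, 187.0], 0.68)]
ring [([321.3, 308.6], 0.79), ([251.1, 215.9], 0.72)]
cell [([247.0, 220.1], 0.76), ([313.6, 190.1], 0.58)]
spare [([316.2, 306.9], 0.64), ([274.4, 164.4], 0.63)]
vial [([213.0, 287.9], 0.67), ([174.3, 170.4], 0.27)]
top 372.04193127407297 259.6315450136949 189.67458272845218 (array([0.3907, 0.0072, 0.9969]), array([ 0.1505,  0.011 , -0.9885]))
cell_mouth [([271.6, 193.0], 0.92), ([280.5, 134.8], 0.45)]
lens [([172.1, 217.9], 0.66), ([140.9, 205.8], 0.63), ([209.1, 226.1], 0.5), ([185.6, 185.4], 0.5)]
ring [([381.4, 207.6], 0.55), ([270.0, 196.2], 0.21)]
cell [([270.7, 195.1], 0.72)]
spare [([226.9, 138.7], 0.49)]
vial [([320.9, 262.1], 0.65)]
```

View pics/a.png

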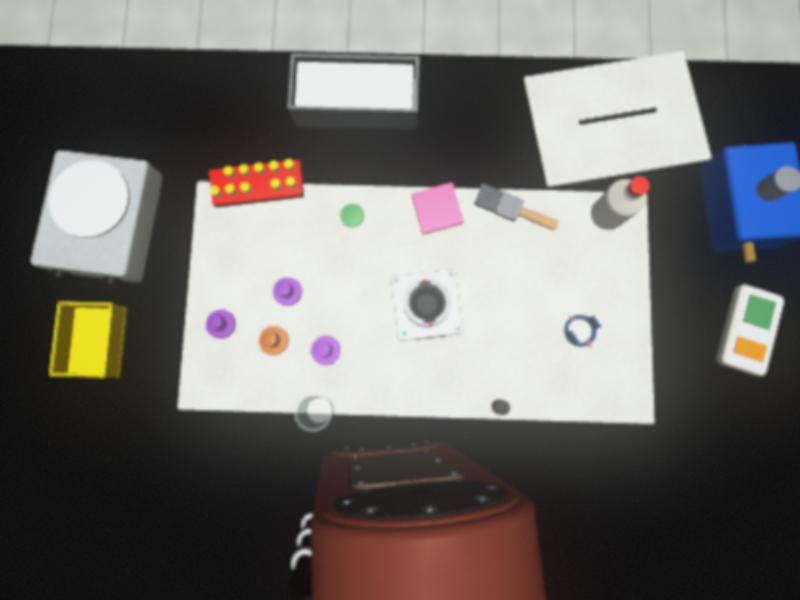

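View pics/b.png

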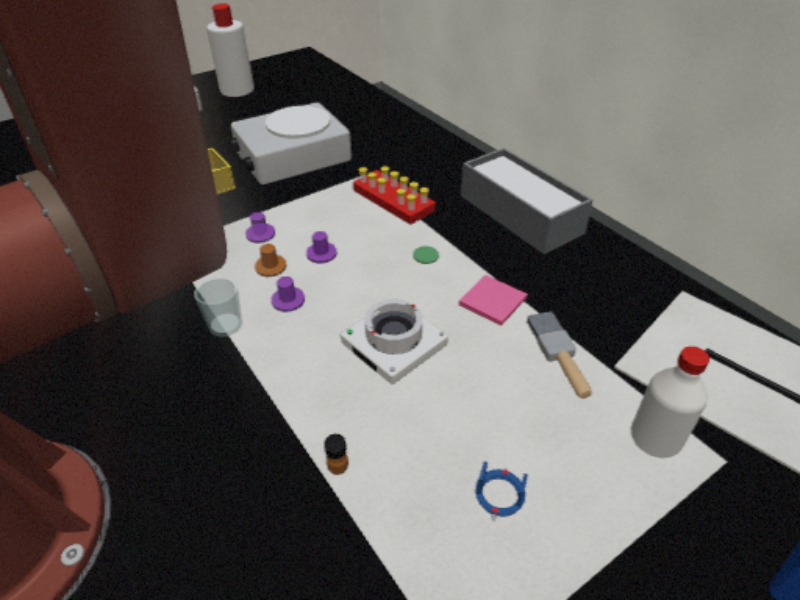

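Lens look-alikes, in top-view pixels: amber at (175,218); purple at (184,186), (141,206) and (208,224). I choose the amber one, which sits at about (172,168) in the side view. Next, a close crop and the colour blobs.

```bash
python3 - <<'E'
from h import *
np.set_printoptions(precision=4,suppress=True)
t=ctrl.snapshot("top");s=ctrl.snapshot("side")
def crop(S,c,r=24):
    x,y=c;return cv2.resize(S["pixels"][y-r:y+r,x-r:x+r],(260,260),interpolation=cv2.INTER_CUBIC)
im=np.vstack([np.hstack([crop(t,c) for c in((175,218),(273,194),(372,211))]),np.hstack([crop(s,c,28) for c in((172,168),(251,215),(320,312))])])
cv2.imwrite("pics/c.png",im[:,:,::-1])
for nm,S,boxes in(("top",t,[(155,200,195,240),(250,170,295,215),(350,190,395,235)]),("side",s,[(150,150,195,185),(215,185,290,245),(295,285,345,340)])):
    hsv=cv2.cvtColor(S["pixels"],cv2.COLOR_RGB2HSV).astype(int);H,Sa,V=hsv[...,0],hsv[...,1],hsv[...,2]
    def blobs(m,b,name):
        k=np.zeros(m.shape,np.uint8);k[b[1]:b[3],b[0]:b[2]]=m[b[1]:b[3],b[0]:b[2]]
        n,l,stt,c=cv2.connectedComponentsWithStats(k)
        for i in range(1,n):
            if stt[i,4]>=2: print(nm,name,stt[i].tolist(),c[i])
    blobs((H>3)&(H<22)&(Sa>80),boxes[0],"amber")
    red=((H<8)|(H>170))&(Sa>70)
    blobs(red,boxes[1],"cellred");blobs(red,boxes[2],"ringred")
    blobs((H>95)&(H<135)&(Sa>80),boxes[2],"ringblue")
    for n in("cell_mouth","cell","lens","ring"):
        for d in ctrl.cut_out(n,nm)[:2]:
            ys,xs=np.nonzero(d["mask"]);print(nm,n,round(d["p"],2),[xs.mean(),ys.mean()],xs.min(),xs.max(),ys.min(),ys.max())
E
```

```text
top amber [166, 209, 18, 18, 265] [174.5925 217.4792]
top ringred [376, 219, 2, 1, 2] [376.5 219. ]
top ringblue [369, 202, 6, 2, 7] [371.5714 202.4286]
top ringblue [362, 206, 2, 6, 6] [362.3333 208.5   ]
top ringblue [378, 211, 3, 6, 10] [379.3 213.6]
top ringblue [369, 218, 6, 3, 8] [370.875 219.625]
top cell_mouth 0.66 [np.float64(272.82187857961054), np.float64(194.83046964490262)] 250 295 172 217
top lens 0.87 [np.float64(174.02640264026402), np.float64(217.13861386138615)] 165 183 208 227
top lens 0.7 [np.float64(140.02310231023102), np.float64(206.6204620462046)] 131 149 197 216
top ring 0.81 [np.float64(371.12820512820514), np.float64(210.60256410256412)] 361 382 202 221
side amber [164, 156, 19, 21, 279] [172.491  167.2939]
side cellred [263, 195, 3, 2, 5] [264.2 195.4]
side cellred [237, 211, 4, 3, 7] [238.5714 212.1429]
side ringred [322, 301, 3, 3, 7] [323.1429 301.7143]
side ringred [315, 325, 4, 3, 9] [316.6667 326.1111]
side ringblue [305, 296, 33, 34, 412] [320.1845 313.3131]
side cell_mouth 0.91 [np.float64(251.32494279176203), np.float64(216.39221967963385)] 219 285 192 244
side lens 0.85 [np.float64(183.15615615615616), np.float64(188.87087087087087)] 173 194 177 198
side lens 0.72 [np.float64(172.0952380952381), np.float64(167.53650793650795)] 163 182 156 177
side ring 0.92 [np.float64(320.1545988258317), np.float64(313.7592954990215)] 304 336 296 332
```

View pics/c.png

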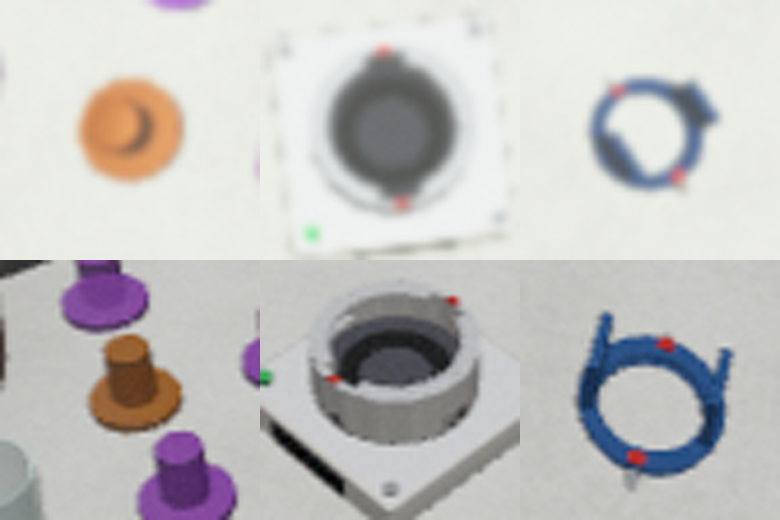

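Top row: the amber lens at (175,217), the cell with red marks at (271.7,179.2) and (275.2,207.5), and the ring with red marks at (366,204) and (377,220). Bottom row shows the same things from the side, and the amber lens choice is confirmed.

```bash
cat >> h.py <<'E'
def sil_centroid(S,solids,K=8):
    """solids: list of point arrays (convex each); centroid of the union silhouette"""
    m=np.zeros((384*K,512*K),np.uint8)
    for P in solids:
        q=np.array([proj(S,p) for p in P]);h=cv2.convexHull(((q+.5)*K).astype(np.int32));cv2.fillConvexPoly(m,h,1)
    M=cv2.moments(m,True);return np.array([M["m10"]/M["m00"],M["m01"]/M["m00"]])/K-.5
A=np.linspace(0,2*np.pi,60,endpoint=False)
def disc(x,y,z,r): return np.c_[x+r*np.cos(A),y+r*np.sin(A),0*A+z]
def cyl(x,y,z0,z1,r): return np.r_[disc(x,y,z0,r),disc(x,y,z1,r)]
def lens_solids(x,y,z): return [cyl(x,y,z,z+.007,.026),cyl(x,y,z,z+.04,.013)]
def fit_xy(cams,cent,solids,x0):
    """least squares xy; returns per cam too"""
    from scipy.optimize import least_squares
    f=lambda v,c,q:(sil_centroid(c,solids(*v))-q)
    out=[least_squares(lambda v:f(v,c,q),x0,diff_step=.01).x for c,q in zip(cams,cent)]
    return out
E
python3 - <<'E'
from h import *
np.set_printoptions(precision=4,suppress=True)
t=ctrl.snapshot("top");s=ctrl.snapshot("side")
x0=at_z(t,(174.6,217.5),.01)[:2]
print("lens",fit_xy((t,s),([174.6,217.5],[172.45,167.3]),lambda x,y:lens_solids(x,y,0),x0))
def marks(tp,sp,z):
    for nm,S,p in(("top",t,tp),("side",s,sp)):
        a,b=at_z(S,p[0],z),at_z(S,p[1],z);print(nm,"mid",(a+b)/2,"dist",np.linalg.norm(a-b),"yaw",np.degrees(np.arctan2(*(a-b)[1::-1])))
    print("tri",[tri(t,tp[i],s,sp[i]) for i in(0,1)])
marks([(271.7,179.2),(275.2,207.5)],[(264.2,195.4),(238.6,212.1)],.051)
marks([(366.1,203.6),(377.4,219.7)],[(323.1,301.7),(316.7,326.1)],.01)
# base plate corners / cell mask centroid check
d=[d for d in ctrl.cut_out("cell","top")][0]["mask"];ys,xs=np.nonzero(d);print("cell mask top ctr at z.022",at_z(t,(xs.mean(),ys.mean()),.022))
# green channel: dark hole ellipse of mouth in top
g=cv2.cvtColor(t["pixels"],cv2.COLOR_RGB2GRAY)[172:217,250:296];m=(g<150).astype(np.uint8)
n,l,st,c=cv2.connectedComponentsWithStats(m);i=1+st[1:,4].argmax();print("hole",st[i],at_z(t,c[i]+[250,172],.051))
# ring outline from mask hull in both
for nm,S in(("top",t),("side",s)):
    m=ctrl.cut_out("ring",nm)[0]["mask"];ys,xs=np.nonzero(m);print(nm,at_z(S,(xs.mean(),ys.mean()),.01))
E
```

```text
lens [array([0.46  , 0.2431]), array([0.4595, 0.244 ])]
top mid [ 0.5264 -0.0179  0.051 ] dist 0.07389564313609953 yaw 8.392916741974654
side mid [ 0.5266 -0.0154  0.051 ] dist 0.07439482937693873 yaw 7.9819928985681425
tri [(array([ 0.5623, -0.0123,  0.0534]), np.float64(0.0006042353278422837)), (array([ 0.489 , -0.023 ,  0.0537]), np.float64(0.0012110441841140598))]
top mid [ 0.4907 -0.2809  0.01  ] dist 0.05118784357917193 yaw 34.879561568130825
side mid [ 0.4912 -0.2772  0.01  ] dist 0.049896237731047385 yaw 35.003069740323305
tri [(array([ 0.5105, -0.2648,  0.0138]), np.float64(0.0017269100902895119)), (array([ 0.4689, -0.2936,  0.0154]), np.float64(0.001041510781497503))]
cell mask top ctr at z.022 [ 0.5257 -0.0172  0.022 ]
hole [ 12   8  23  27 428] [ 0.5274 -0.0169  0.051 ]
top [ 0.4936 -0.2815  0.01  ]
side [ 0.4897 -0.2767  0.01  ]
```

jog_arm(steps=[[[0, 0, -80], [440, -345, 0], 85], [[0, 0, -80], [440, -345, 0], 85], [[0, 0, -80], [440, -345, 0], 85], [[0, 0, -80], [440, -345, 0], 85], [[0, 0, -80], [440, -345, 0], 85], [[0, 0, -80], [440, -345, 0], 85], [[0, 0, -80], [440, -345, 0], 85], [[0, 0, -80], [440, -345, 0], 85]])

```text
time_s: 2.45
position: [0.4668, -0.1489, 0.2396]
ee_rot: [0.65, 0.76, 0.0, 0.001]
contact_force: [0.4, -0.2, 0.4]
width: 0.0849
grasp_force: 0.0
```

```bash
cat >> h.py <<'E'
def delta(x,y,z,yaw):
    """tool-frame row to world x,y,z (m) and yaw of tool y (deg), tool down"""
    st=ctrl.get_state();Rm=R.from_quat(st["ee_rot"])
    a=np.radians(yaw);yv=np.array([np.cos(a),np.sin(a),0]);zv=np.array([0,0,-1.]);Rt=R.from_matrix(np.c_[np.cross(yv,zv),yv,zv])
    print("t",round(st["time_s"],2),"pos",np.round(st["position"],4),"yaw",np.round(np.degrees(np.arctan2(*Rm.as_matrix()[1::-1,1])),2),"F",np.round(st["contact_force"],1),"w",round(st["width"],4),"j6",round(st["joint_positions"][5],2))
    print("turn",np.round((Rm.inv()*Rt).as_rotvec(True),2),"shift",np.round(Rm.inv().apply(np.array([x,y,z])-st["position"])*1000,1))
E
python3 -c "
from h import *
delta(.46,.2435,.15,30)"
```

```text
t 2.45 pos [ 0.4668 -0.1489  0.2396] yaw 8.85 F [ 0.4 -0.2  0.4] w 0.0849 j6 0.84
turn [  0.03   0.06 -21.15] shift [388.8  53.5  89.3]
```

jog_arm(steps=[[[0, 0, -21], [389, 54, 30], 85], [[0, 0, -21], [389, 54, 60], 85], [[0, 0, -21], [389, 54, 90], 85], [[0, 0, -21], [389, 54, 90], 85], [[0, 0, -21], [389, 54, 90], 85], [[0, 0, -21], [389, 54, 90], 85], [[0, 0, -21], [389, 54, 90], 85], [[0, 0, -21], [389, 54, 90], 85]])

```text
time_s: 3.45
position: [0.4601, 0.2437, 0.1484]
ee_rot: [0.502, 0.865, -0.0, -0.001]
contact_force: [-0.2, -0.4, 0.3]
width: 0.0851
grasp_force: 0.0
```

```bash
python3 -c "
from h import *
delta(.46,.2435,.034,30)"
```

```text
t 3.45 pos [0.4601 0.2437 0.1484] yaw 29.79 F [-0.2 -0.4  0.3] w 0.0851 j6 1.29
turn [-0.08 -0.03 -0.21] shift [-1.000e-01 -1.000e-01  1.144e+02]
```

jog_arm(steps=[[[0, 0, 0], [0, 0, 60], 85], [[0, 0, 0], [0, 0, 100], 85], [[0, 0, 0], [0, 0, 114], 85], [[0, 0, 0], [0, 0, 114], 50], [[0, 0, 0], [0, 0, 114], 35], [[0, 0, 0], [0, 0, 114], 15], [[0, 0, 0], [0, 0, 114], 15], [[0, 0, 0], [0, 0, 114], 15]])

```text
time_s: 4.45
position: [0.4623, 0.2423, 0.0371]
ee_rot: [0.503, 0.864, 0.001, 0.001]
contact_force: [-0.2, -2.1, 7.2]
width: 0.0235
grasp_force: 58.5
```

jog_arm(steps=[[[0, 0, 0], [0, 0, 0], 15], [[0, 0, 0], [0, 0, 0], 15], [[0, 0, 0], [0, 0, -10], 15], [[0, 0, 0], [0, 0, -30], 15], [[0, 0, 0], [0, 0, -80], 15], [[0, 0, 0], [0, 0, -80], 15]])

```text
time_s: 5.2
position: [0.4637, 0.2427, 0.1202]
ee_rot: [0.503, 0.864, 0.002, 0.003]
contact_force: [0.3, 0.4, -1.4]
width: 0.0229
grasp_force: 59.0
```

```bash
python3 - <<'E'
from h import *
delta(.5265,-.0165,.12,30)
t=ctrl.snapshot("top");s=ctrl.snapshot("side")
save(s,"d.png",(120,60,300,260),3)
E
```

```text
t 5.2 pos [0.4637 0.2427 0.1202] yaw 29.62 F [ 0.3  0.4 -1.4] w 0.0229 j6 1.29
turn [ 0.4   0.12 -0.38] shift [-2.564e+02 -7.350e+01  2.000e-01]
```

View pics/d.png

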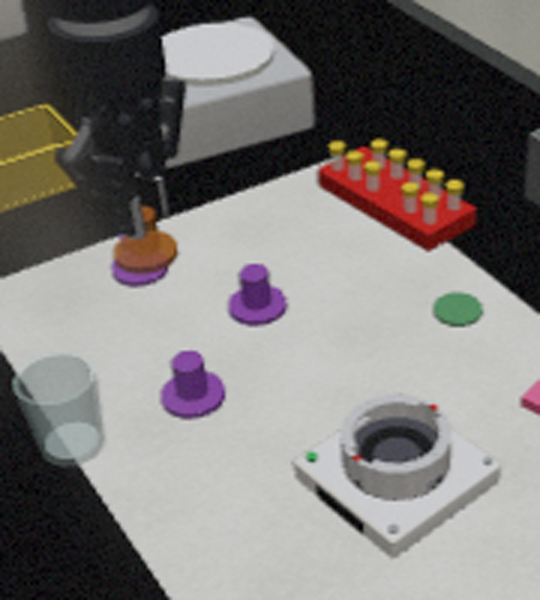

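Lens is held, with its flange at crop (145,250), i.e. side pixel (168,143). Now over to the cell, high up, then measure the lens in hand against the cell.

jog_arm(steps=[[[0, 0, 0], [-256, -74, 0], 15], [[0, 0, 0], [-256, -74, 0], 15], [[0, 0, 0], [-256, -74, 0], 15], [[0, 0, 0], [-256, -74, 0], 15], [[0, 0, 0], [-256, -74, 0], 15], [[0, 0, 0], [-256, -74, 0], 15], [[0, 0, 0], [-256, -74, 0], 15]])

```text
time_s: 6.18
position: [0.5226, -0.0158, 0.1147]
ee_rot: [0.502, 0.865, -0.0, -0.001]
contact_force: [-1.2, 0.8, -0.3]
width: 0.0236
grasp_force: 59.1
```

```bash
python3 - <<'E'
from h import *
np.set_printoptions(precision=4,suppress=True)
delta(.5265,-.0165,.12,30)
s=ctrl.snapshot("side");t=ctrl.snapshot("top")
save(s,"e.png",(190,110,310,260),4)
for nm,S in(("side",s),("top",t)):
    hsv=cv2.cvtColor(S["pixels"],cv2.COLOR_RGB2HSV).astype(int)
    k=((hsv[...,0]>3)&(hsv[...,0]<22)&(hsv[...,1]>80)).astype(np.uint8)
    k[:, :200]=0;k[:,300:]=0;k[:100]=0;k[260:]=0
    n,l,st,c=cv2.connectedComponentsWithStats(k)
    for i in range(1,n):
        if st[i,4]>15: print(nm,st[i],c[i])
p=ctrl.get_state()["position"]
print("expected side lens flange bottom/top ctr",[proj(s,(p[0],p[1],p[2]-.034+h)) for h in(0,.007,.04)])
E
```

```text
t 6.17 pos [ 0.5226 -0.0158  0.1147] yaw 29.67 F [-1.2  0.8 -0.3] w 0.0236 j6 0.77
turn [-0.04 -0.07 -0.33] shift [-2.5  3.  -5.3]
side [237 178  24  26 338] [249.0089 194.2041]
top [  200   100   100   160 12334] [259.4044 188.3275]
expected side lens flange bottom/top ctr [[np.float64(250.1), np.float64(194.1)], [np.float64(250.1), np.float64(191.6)], [np.float64(249.8), np.float64(179.6)]]
```

View pics/e.png

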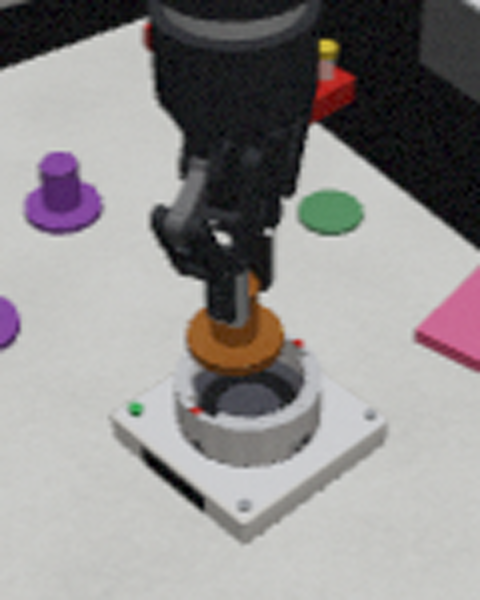

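jog_arm(steps=[[[0, 0, 0], [-2, 3, 0], 15], [[0, 0, 0], [-2, 3, 0], 15], [[0, 0, 0], [-2, 3, 0], 15]])

```text
time_s: 6.65
position: [0.5269, -0.0172, 0.1153]
ee_rot: [0.503, 0.864, -0.0, 0.0]
contact_force: [0.8, -0.7, -0.6]
width: 0.0233
grasp_force: 59.1
```

```bash
cat > meas.py <<'E'
from h import *
from scipy.optimize import least_squares
np.set_printoptions(precision=4,suppress=True)
s=ctrl.snapshot("side")
hsv=cv2.cvtColor(s["pixels"],cv2.COLOR_RGB2HSV).astype(int)
k=((hsv[...,0]>3)&(hsv[...,0]<22)&(hsv[...,1]>80)).astype(np.uint8);k[:, :200]=0;k[:,300:]=0;k[:100]=0;k[260:]=0
n,l,st,c=cv2.connectedComponentsWithStats(k);b=st[1+st[1:,4].argmax()];print(b)
meas=np.array([b[0]+b[2]/2-.5,b[1]+b[3]-.5])
p=ctrl.get_state()["position"];Rm=R.from_quat(ctrl.get_state()["ee_rot"]).as_matrix();tx=Rm[:,0]
def pred(v):
    q=np.array([proj(s,a) for a in cyl(p[0]+tx[0]*v[0],p[1]+tx[1]*v[0],p[2]-v[1],p[2]-v[1]+.007,.026)])
    return np.array([(q[:,0].min()+q[:,0].max())/2,q[:,1].max()])
r=least_squares(lambda v:pred(v)-meas,[0,.034],diff_step=1e-2,x_scale=.01);print("u,h",r.x,"lens xy",p[:2]+tx[:2]*r.x[0])
E
python3 meas.py; python3 -c "
from h import *
delta(.5265,-.0165,.12,30)"
```

```text
[239 177  24  27 337]
u,h [0.     0.0372] lens xy [ 0.5268 -0.0172]
t 6.7 pos [ 0.5268 -0.0172  0.1153] yaw 29.63 F [ 0.4 -0.4 -0.8] w 0.0229 j6 0.77
turn [-0.01 -0.   -0.37] shift [ 0.8  0.1 -4.7]
```

```bash
sed -i 's/round(s\["fx"\]\*c\[0\]\/c\[2\]+s\["cx"\],1),round(s\["fy"\]\*c\[1\]\/c\[2\]+s\["cy"\],1)/s["fx"]*c[0]\/c[2]+s["cx"],s["fy"]*c[1]\/c[2]+s["cy"]/' h.py; sed -i 's/r=least_squares(.*x_scale=.01)/r=least_squares(lambda v:pred(v)-meas,[.001,.034])/' meas.py; python3 meas.py
```

```text
[239 177  24  27 337]
u,h [0.0037 0.0387] lens xy [ 0.525  -0.0141]
```

jog_arm(steps=[[[0, 0, 0], [-2, 0, 12], 15], [[0, 0, 0], [-2, 0, 22], 15], [[0, 0, 0], [-2, 0, 26], 15], [[0, 0, 0], [-2, 0, 29], 15], [[0, 0, 0], [-2, 0, 32], 15], [[0, 0, 0], [-2, 0, 34], 15]])

```text
time_s: 7.5
position: [0.5279, -0.0191, 0.0813]
ee_rot: [0.503, 0.864, -0.0, 0.0]
contact_force: [0.5, 0.1, -0.2]
width: 0.0232
grasp_force: 59.1
```

jog_arm(steps=[[[0, 0, 0], [0, 0, 2], 15], [[0, 0, 0], [0, 0, 4], 15], [[0, 0, 0], [0, 0, 6], 15], [[0, 0, 0], [0, 0, 7], 15], [[0, 0, 0], [0, 0, 7], 15]])

```text
time_s: 8.12
position: [0.5278, -0.0191, 0.0742]
ee_rot: [0.503, 0.864, -0.0, -0.0]
contact_force: [-0.5, 0.5, -1.1]
width: 0.0232
grasp_force: 59.1
```

jog_arm(steps=[[[0, 0, 0], [0, 0, 1], 15], [[0, 0, 0], [0, 0, 2], 15], [[0, 0, 0], [0, 0, 3], 15], [[0, 0, 0], [0, 0, 3], 15]])

```text
time_s: 8.62
position: [0.5278, -0.0192, 0.0712]
ee_rot: [0.503, 0.864, -0.0, -0.0]
contact_force: [0.1, -0.0, -0.4]
width: 0.0231
grasp_force: 59.1
```

jog_arm(steps=[[[0, 0, 0], [0, 0, 1], 15], [[0, 0, 0], [0, 0, 1.5], 15], [[0, 0, 0], [0, 0, 1.5], 15]])

```text
time_s: 9.0
position: [0.5278, -0.0191, 0.0697]
ee_rot: [0.503, 0.864, -0.0, -0.0]
contact_force: [0.7, 0.8, -0.7]
width: 0.0233
grasp_force: 59.1
```

jog_arm(steps=[[[0, 0, 0], [0, 0, 1], 15], [[0, 0, 0], [0, 0, 1], 15]])

```text
time_s: 9.25
position: [0.5278, -0.0191, 0.0687]
ee_rot: [0.503, 0.864, -0.0, -0.0]
contact_force: [-0.2, 0.3, -0.3]
width: 0.0232
grasp_force: 59.1
```

jog_arm(steps=[[[0, 0, 0], [0, 0, 1], 15], [[0, 0, 0], [0, 0, 1], 15]])

```text
time_s: 9.5
position: [0.5279, -0.0192, 0.0682]
ee_rot: [0.503, 0.864, -0.0, 0.0]
contact_force: [-1.9, -0.8, 3.4]
width: 0.0231
grasp_force: 59.4
```

jog_arm(steps=[[[0, 0, 0], [0, 0, 1], 15], [[0, 0, 0], [0, 0, 1], 15]])

```text
time_s: 9.75
position: [0.5281, -0.0193, 0.068]
ee_rot: [0.503, 0.864, -0.0, 0.0]
contact_force: [-5.3, 1.3, 12.1]
width: 0.0233
grasp_force: 60.2
```

jog_arm(steps=[[[0, 0, 0], [0, 0, -1], 15], [[0, 0, 0], [0, 0, -1], 15], [[0, 0, 0], [0, 0, -1], 40], [[0, 0, 0], [0, 0, -1], 60], [[0, 0, 0], [0, 0, -3], 85], [[0, 0, 0], [0, 0, -30], 85], [[0, 0, 0], [0, 0, -80], 85], [[0, 0, 0], [0, 0, -130], 85]])

```text
time_s: 10.75
position: [0.5275, -0.0191, 0.1981]
ee_rot: [0.503, 0.864, -0.0, -0.0]
contact_force: [1.1, 0.1, -0.2]
width: 0.0851
grasp_force: 0.0
```

```bash
python3 - <<'E'
from h import *
delta(.491,-.279,.15,125)
E
```

```text
t 10.75 pos [ 0.5275 -0.0191  0.1981] yaw 29.61 F [ 1.1  0.1 -0.2] w 0.0851 j6 0.77
turn [-0.000e+00 -3.000e-02 -9.539e+01] shift [-208.  -160.1   48.1]
```

jog_arm(steps=[[[0, 0, -85], [-208, -160, 48], 85], [[0, 0, -85], [-208, -160, 48], 85], [[0, 0, -85], [-208, -160, 48], 85], [[0, 0, -85], [-208, -160, 48], 85], [[0, 0, -85], [-208, -160, 48], 85], [[0, 0, -85], [-208, -160, 48], 85], [[0, 0, -85], [-208, -160, 48], 85], [[0, 0, -85], [-208, -160, 48], 85]])

```text
time_s: 11.75
position: [0.4914, -0.2792, 0.1487]
ee_rot: [-0.195, 0.981, 0.0, -0.0]
contact_force: [-0.1, 0.5, -0.1]
width: 0.0851
grasp_force: 0.0
```

```bash
python3 - <<'E'
from h import *
np.set_printoptions(precision=4,suppress=True)
delta(.491,-.279,.07,125)
s=ctrl.snapshot("side");t=ctrl.snapshot("top")
def crop(S,b): return cv2.resize(S["pixels"][b[1]:b[3],b[0]:b[2]],(390,450),interpolation=cv2.INTER_CUBIC)
cv2.imwrite("pics/f.png",np.hstack([crop(s,(218,170,283,245)),crop(t,(240,157,305,232))])[:,:,::-1])
for nm,S in(("side",s),("top",t)):
    hsv=cv2.cvtColor(S["pixels"],cv2.COLOR_RGB2HSV).astype(int)
    k=((hsv[...,0]>6)&(hsv[...,0]<22)&(hsv[...,1]>80)).astype(np.uint8);k[:, :240]=0;k[:,300:]=0;k[:170]=0;k[240:]=0
    n,l,st,c=cv2.connectedComponentsWithStats(k);i=1+st[1:,4].argmax();print(nm,st[i],c[i])
E
```

```text
t 11.75 pos [ 0.4914 -0.2792  0.1487] yaw 112.52 F [-0.1  0.5 -0.1] w 0.0851 j6 -1.14
turn [  0.    -0.   -12.48] shift [ 0.3  0.3 78.7]
side [240 194  24  20 334] [251.2725 204.9102]
top [264 184  20  20 310] [273.2065 193.7097]
```

View pics/f.png

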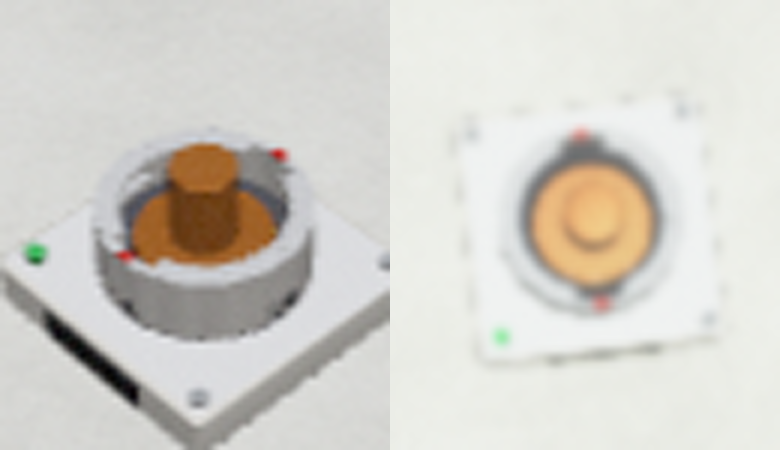

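The lens is seated level in the cell, with the stem at side pixel (252,203) and the flange visible all round inside. Next the ring.

jog_arm(steps=[[[0, 0, -10], [0, 0, 40], 85], [[0, 0, -12.5], [0, 0, 80], 85], [[0, 0, -12.5], [0, 0, 110], 85], [[0, 0, -12.5], [0, 0, 120], 85], [[0, 0, -12.5], [0, 0, 120], 85], [[0, 0, -12.5], [0, 0, 120], 60], [[0, 0, -12.5], [0, 0, 120], 40], [[0, 0, -12.5], [0, 0, 120], 40]])

```text
time_s: 12.85
position: [0.4924, -0.2798, 0.0305]
ee_rot: [-0.298, 0.955, -0.001, 0.001]
contact_force: [0.3, 0.1, 6.1]
width: 0.0485
grasp_force: 63.0
```

jog_arm(steps=[[[0, 0, 0], [0, 0, 0], 40], [[0, 0, 0], [0, 0, 0], 40], [[0, 0, 0], [0, 0, 0], 40]])

```text
time_s: 13.22
position: [0.4924, -0.2798, 0.0305]
ee_rot: [-0.298, 0.955, -0.001, 0.001]
contact_force: [-1.5, 0.6, 6.6]
width: 0.049
grasp_force: 63.0
```

jog_arm(steps=[[[0, 0, 0], [0, 0, -10], 40], [[0, 0, 0], [0, 0, -50], 40], [[0, 0, 0], [0, 0, -100], 40], [[0, 0, 0], [0, 0, -100], 40], [[0, 0, 0], [0, 0, -100], 40]])

```text
time_s: 13.85
position: [0.4914, -0.279, 0.1288]
ee_rot: [-0.298, 0.955, -0.0, 0.0]
contact_force: [-0.3, -0.3, -1.0]
width: 0.0485
grasp_force: 62.4
```

```bash
python3 - <<'E'
from h import *
delta(.5265,-.0165,.13,98.2)
E
```

```text
t 13.85 pos [ 0.4914 -0.279   0.1288] yaw 124.69 F [-0.3 -0.3 -1. ] w 0.0485 j6 -1.35
turn [-1.000e-02  0.000e+00  2.649e+01] shift [-178.2  195.9   -1.3]
```

jog_arm(steps=[[[0, 0, 26.5], [-178, 196, -1], 40], [[0, 0, 26.5], [-178, 196, -1], 40], [[0, 0, 26.5], [-178, 196, -1], 40], [[0, 0, 26.5], [-178, 196, -1], 40], [[0, 0, 26.5], [-178, 196, -1], 40], [[0, 0, 26.5], [-178, 196, -1], 40], [[0, 0, 26.5], [-178, 196, -1], 40], [[0, 0, 26.5], [-178, 196, -1], 40]])

```text
time_s: 14.85
position: [0.5261, -0.0176, 0.1294]
ee_rot: [-0.071, 0.998, -0.0, -0.0]
contact_force: [0.1, -0.3, -0.7]
width: 0.0484
grasp_force: 62.5
```

```bash
python3 - <<'E'
from h import *
np.set_printoptions(precision=4,suppress=True)
delta(.5265,-.0165,.13,98.2)
s=ctrl.snapshot("side");t=ctrl.snapshot("top")
def crop(S,b): return cv2.resize(S["pixels"][b[1]:b[3],b[0]:b[2]],(390,450),interpolation=cv2.INTER_CUBIC)
cv2.imwrite("pics/g.png",np.hstack([crop(s,(218,170,283,245)),crop(s,(205,130,309,250))])[:,:,::-1])
for nm,S in(("side",s),):
    hsv=cv2.cvtColor(S["pixels"],cv2.COLOR_RGB2HSV).astype(int);H,Sa=hsv[...,0],hsv[...,1]
    for lab,k in(("red",((H<6)|(H>172))&(Sa>80)),("blue",(H>95)&(H<135)&(Sa>80))):
        k=k.astype(np.uint8);k[:,:215]=0;k[:,290:]=0;k[:150]=0;k[240:]=0
        n,l,st,c=cv2.connectedComponentsWithStats(k)
        for i in range(1,n):
            if st[i,4]>3: print(nm,lab,st[i],c[i])
p=ctrl.get_state()["position"];tx=R.from_quat(ctrl.get_state()["ee_rot"]).as_matrix()[:,0]
for h in(.0285,.0305):
  for u in(-.003,0,.003): 
    c=p+tx*u;print(h,u,"marks",[np.round(proj(s,c+tx*e*.0253-[0,0,h-.0118]),1) for e in(-1,1)])
E
```

```text
t 14.85 pos [ 0.5261 -0.0176  0.1294] yaw 98.1 F [ 0.1 -0.3 -0.7] w 0.0484 j6 -0.42
turn [-0.   -0.04 -0.1 ] shift [-0.6  1.1 -0.6]
side red [242 189   2   2   4] [242.5 189.5]
side red [263 195   3   2   5] [264.2 195.4]
side red [237 212   4   2   6] [238.5    212.3333]
side blue [237 150   3   4   4] [238.  151.5]
side blue [267 161   3   2   4] [268.25 161.5 ]
side blue [239 165  27  31 341] [248.7214 181.9267]
0.0285 -0.003 marks [array([261.8, 176.2]), array([243.5, 187.5])]
0.0285 0 marks [array([260.7, 176.9]), array([242.4, 188.2])]
0.0285 0.003 marks [array([259.7, 177.5]), array([241.3, 188.9])]
0.0305 -0.003 marks [array([261.8, 177. ]), array([243.5, 188.2])]
0.0305 0 marks [array([260.7, 177.6]), array([242.4, 188.9])]
0.0305 0.003 marks [array([259.7, 178.3]), array([241.3, 189.6])]
```

View pics/g.png

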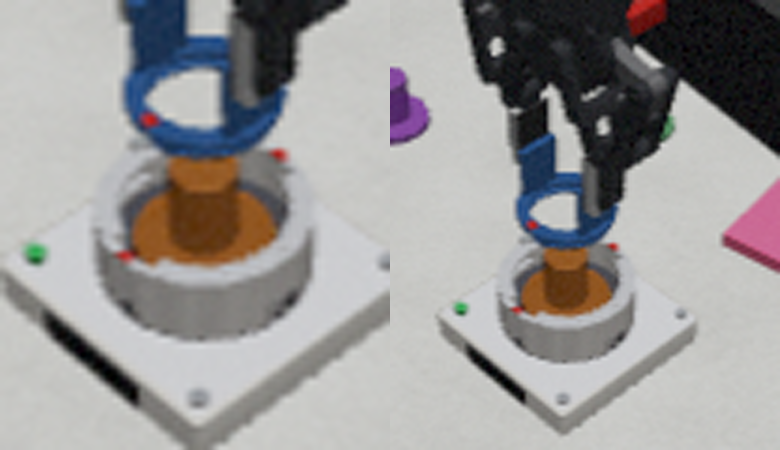

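jog_arm(steps=[[[0, 0, 0], [0, 1, 20], 40], [[0, 0, 0], [0, 1, 35], 40], [[0, 0, 0], [0, 1, 43], 40], [[0, 0, 0], [0, 1, 46], 40], [[0, 0, 0], [0, 1, 48], 40], [[0, 0, 0], [0, 1, 48], 40]])

```text
time_s: 15.7
position: [0.5264, -0.0156, 0.0821]
ee_rot: [-0.071, 0.997, -0.0, 0.0]
contact_force: [-0.9, 0.1, -1.2]
width: 0.0485
grasp_force: 62.5
```

jog_arm(steps=[[[0, 0, 0], [0, 0, 1], 40], [[0, 0, 0], [0, 0, 2], 40], [[0, 0, 0], [0, 0, 2], 40]])

```text
time_s: 16.08
position: [0.5261, -0.0156, 0.0798]
ee_rot: [-0.071, 0.997, -0.0, -0.0]
contact_force: [-0.2, -0.2, -0.9]
width: 0.0485
grasp_force: 62.5
```

jog_arm(steps=[[[0, 0, 0], [0, 0, 1], 40], [[0, 0, 0], [0, 0, 2], 40], [[0, 0, 0], [0, 0, 2], 40]])

```text
time_s: 16.45
position: [0.5261, -0.0156, 0.0777]
ee_rot: [-0.071, 0.997, -0.0, -0.0]
contact_force: [-0.3, -0.4, -0.9]
width: 0.0485
grasp_force: 62.5
```

jog_arm(steps=[[[0, 0, 0], [0, -0.5, 1], 40], [[0, 0, 0], [0, -0.5, 2], 40], [[0, 0, 0], [0, -0.5, 2], 40]])

```text
time_s: 16.82
position: [0.5261, -0.0161, 0.0756]
ee_rot: [-0.071, 0.997, -0.0, -0.0]
contact_force: [-0.0, -0.0, -0.2]
width: 0.0482
grasp_force: 62.5
```

jog_arm(steps=[[[0, 0, 0], [0, 0, 1], 40], [[0, 0, 0], [0, 0, 2], 40], [[0, 0, 0], [0, 0, 2], 40]])

```text
time_s: 17.2
position: [0.5261, -0.0161, 0.0737]
ee_rot: [-0.071, 0.997, -0.0, -0.0]
contact_force: [0.1, 0.3, -0.8]
width: 0.0484
grasp_force: 62.5
```

jog_arm(steps=[[[0, 0, 0], [0, 0, 1], 40], [[0, 0, 0], [0, 0, 1], 40]])

```text
time_s: 17.45
position: [0.5262, -0.0161, 0.0727]
ee_rot: [-0.071, 0.997, -0.0, -0.0]
contact_force: [0.2, -0.6, -1.0]
width: 0.0487
grasp_force: 62.5
```

jog_arm(steps=[[[0, 0, 0], [0, 0, 1], 40], [[0, 0, 0], [0, 0, 1], 40]])

```text
time_s: 17.7
position: [0.5261, -0.0161, 0.0717]
ee_rot: [-0.071, 0.997, -0.0, -0.0]
contact_force: [-0.6, -1.2, -1.6]
width: 0.0488
grasp_force: 62.5
```

jog_arm(steps=[[[0, 0, 0], [0, 0, 1], 40], [[0, 0, 0], [0, 0, 1], 40]])

```text
time_s: 17.95
position: [0.5261, -0.0161, 0.0707]
ee_rot: [-0.071, 0.997, -0.0, -0.0]
contact_force: [0.1, 0.9, -1.1]
width: 0.0484
grasp_force: 62.5
```

jog_arm(steps=[[[0, 0, 0], [0, 0, 1], 40], [[0, 0, 0], [0, 0, 1], 40]])

```text
time_s: 18.2
position: [0.5261, -0.0161, 0.0697]
ee_rot: [-0.071, 0.997, -0.0, -0.0]
contact_force: [0.1, -0.8, -0.7]
width: 0.0486
grasp_force: 62.5
```

jog_arm(steps=[[[0, 0, 0], [0, 0, 0.7], 40], [[0, 0, 0], [0, 0, 0.7], 40]])

```text
time_s: 18.45
position: [0.5262, -0.0161, 0.069]
ee_rot: [-0.071, 0.997, -0.0, -0.0]
contact_force: [-0.4, -0.7, -1.2]
width: 0.0486
grasp_force: 62.5
```

jog_arm(steps=[[[0, 0, 0], [0, 0, 0.7], 40], [[0, 0, 0], [0, 0, 0.7], 40]])

```text
time_s: 18.7
position: [0.5263, -0.0161, 0.0686]
ee_rot: [-0.071, 0.997, -0.0, 0.0]
contact_force: [-0.1, 1.1, 1.0]
width: 0.0487
grasp_force: 62.9
```

jog_arm(steps=[[[0, 0, 0], [0, 0, 0.5], 40], [[0, 0, 0], [0, 0, 0.5], 40]])

```text
time_s: 18.95
position: [0.5264, -0.0161, 0.0685]
ee_rot: [-0.071, 0.997, -0.0, 0.0]
contact_force: [-2.5, 1.3, 6.2]
width: 0.0482
grasp_force: 63.4
```

jog_arm(steps=[[[0, 0, 0], [0, 0, -1], 40], [[0, 0, 5], [0, 0, -1], 40], [[0, 0, 10], [0, 0, -1], 40], [[0, 0, 15], [0, 0, -1], 40], [[0, 0, 18], [0, 0, -1], 40], [[0, 0, 20], [0, 0, -1], 40], [[0, 0, 20], [0, 0, -1], 40]])

```text
time_s: 19.82
position: [0.5261, -0.0161, 0.0688]
ee_rot: [0.103, 0.995, -0.0, -0.0]
contact_force: [0.2, -0.9, 0.3]
width: 0.0488
grasp_force: 62.5
```

```bash
python3 - <<'E'
from h import *
delta(.5265,-.0165,.0685,98.1)
print(ctrl.get_state()["wrist_torque"])
E
```

```text
t 19.82 pos [ 0.5261 -0.0161  0.0688] yaw 78.21 F [ 0.2 -0.9  0.3] w 0.0488 j6 -0.07
turn [-0.000e+00 -1.000e-02 -1.989e+01] shift [-0.4 -0.3  0.3]
[ 0.01639785  0.03942435 -0.00258617]
```

jog_arm(steps=[[[0, 0, 0], [0, 0, -1], 40], [[0, 0, 0], [0, 0, -1.5], 40], [[0, 0, 0], [0, 0, -1.5], 40]])

```text
time_s: 20.2
position: [0.5261, -0.016, 0.0703]
ee_rot: [0.103, 0.995, -0.0, -0.0]
contact_force: [0.1, 0.3, -0.6]
width: 0.0488
grasp_force: 62.4
```

jog_arm(steps=[[[0, 0, 0], [0, 0, -1], 40], [[0, 0, 0], [0, 0, -1], 40]])

```text
time_s: 20.45
position: [0.526, -0.016, 0.0708]
ee_rot: [0.103, 0.995, 0.0, -0.0]
contact_force: [0.6, -0.6, -7.9]
width: 0.0483
grasp_force: 63.5
```

jog_arm(steps=[[[0, 0, 0], [0, 0, 1.5], 40], [[0, 0, 0], [0, 0, 2.5], 40], [[0, 0, 5], [0, 0, 2.5], 40], [[0, 0, 9], [0, 0, 2.5], 40], [[0, 0, 12], [0, 0, 2.5], 40], [[0, 0, 12], [0, 0, 2.5], 40]])

```text
time_s: 21.2
position: [0.5263, -0.0161, 0.069]
ee_rot: [0.206, 0.979, -0.0, 0.0]
contact_force: [-0.0, -0.1, -2.1]
width: 0.0484
grasp_force: 64.3
```

jog_arm(steps=[[[0, 0, 0], [0, 0, -0.6], 40], [[0, 0, 0], [0, 0, -0.6], 40]])

```text
time_s: 21.45
position: [0.5261, -0.0161, 0.0693]
ee_rot: [0.206, 0.979, -0.0, -0.0]
contact_force: [2.0, -0.6, -4.4]
width: 0.0484
grasp_force: 63.8
```

jog_arm(steps=[[[0, 0, 0], [0, 0, -0.6], 40], [[0, 0, 0], [0, 0, -0.6], 40]])

```text
time_s: 21.7
position: [0.5261, -0.0161, 0.0696]
ee_rot: [0.206, 0.979, -0.0, -0.0]
contact_force: [2.3, -1.8, -11.6]
width: 0.0484
grasp_force: 63.7
```

```bash
python3 - <<'E'
from h import *
delta(.5265,-.0165,.0687,60.3)
print(ctrl.get_state()["wrist_torque"])
E
```

```text
t 21.7 pos [ 0.5261 -0.0161  0.0696] yaw 66.2 F [  2.3  -1.8 -11.6] w 0.0484 j6 0.14
turn [-0.01 -0.02  5.9 ] shift [-0.5 -0.2  0.9]
[-0.2836187  -0.74543979 -0.00607373]
```

jog_arm(steps=[[[0, 0, 0], [0, 0, 0.8], 40], [[0, 0, 0], [0, 0, 1.2], 40], [[0, 0, 2], [0, 0, 1.2], 40], [[0, 0, 4], [0, 0, 1.2], 40], [[0, 0, 4], [0, 0, 1.2], 40]])

```text
time_s: 22.32
position: [0.5261, -0.016, 0.0688]
ee_rot: [0.241, 0.971, -0.0, -0.0]
contact_force: [0.1, 0.9, -3.8]
width: 0.0485
grasp_force: 64.4
```

```bash
cat > st.py <<'E'
from h import *
delta(.5265,-.0165,.0680,53)
print(np.round(ctrl.get_state()["wrist_torque"],2))
E
python3 st.py
```

```text
t 22.32 pos [ 0.5261 -0.016   0.0688] yaw 62.14 F [ 0.1  0.9 -3.8] w 0.0485 j6 0.21
turn [-0.01 -0.01  9.14] shift [-0.6 -0.2  0.8]
[ 0.1  -0.   -0.01]
```

jog_arm(steps=[[[0, 0, 2], [0, 0, 0.3], 40], [[0, 0, 4], [0, 0, 0.5], 40], [[0, 0, 5], [0, 0, 0.6], 40], [[0, 0, 5], [0, 0, 0.6], 40]])

```text
time_s: 22.82
position: [0.5264, -0.016, 0.0685]
ee_rot: [0.283, 0.959, 0.0, 0.0]
contact_force: [0.7, 2.5, -1.0]
width: 0.0483
grasp_force: 64.8
```

```bash
python3 st.py
```

```text
t 22.82 pos [ 0.5264 -0.016   0.0685] yaw 57.18 F [ 0.7  2.5 -1. ] w 0.0483 j6 0.29
turn [0.02 0.02 4.18] shift [-0.4 -0.4  0.5]
[ 0.63 -0.13  0.07]
```

jog_arm(steps=[[[0, 0, 2], [0, 0, 0.2], 40], [[0, 0, 4], [0, 0, 0.4], 40], [[0, 0, 4.5], [0, 0, 0.4], 40], [[0, 0, 4.5], [0, 0, 0.4], 40]])

```text
time_s: 23.32
position: [0.5266, -0.016, 0.0682]
ee_rot: [0.32, 0.947, 0.0, 0.0]
contact_force: [2.3, 4.6, 1.4]
width: 0.0486
grasp_force: 65.1
```

```bash
python3 st.py
```

```text
t 23.32 pos [ 0.5266 -0.016   0.0682] yaw 52.69 F [2.3 4.6 1.4] w 0.0486 j6 0.37
turn [ 0.03  0.04 -0.31] shift [-0.2 -0.4  0.2]
[ 0.98 -0.45  0.26]
```

Wrist torque has risen to 0.26 N·m at about 0.16 rad past the touch, so the ring is in the snug window. Releasing.

jog_arm(steps=[[[0, 0, 0], [0, 0, -0.3], 55], [[0, 0, 0], [0, 0, -0.3], 70], [[0, 0, 0], [0, 0, -0.3], 85], [[0, 0, 0], [0, 0, -0.3], 85], [[0, 0, 0], [0, 0, -30], 85], [[0, 0, 0], [0, 0, -80], 85], [[0, 0, 0], [0, 0, -130], 85]])

```text
time_s: 24.2
position: [0.5258, -0.0161, 0.1992]
ee_rot: [0.32, 0.947, -0.0, -0.0]
contact_force: [0.0, 0.1, 0.2]
width: 0.0849
grasp_force: 0.0
```

jog_arm(steps=[[[0, 0, 0], [200, 150, -20], 85], [[0, 0, 0], [200, 150, -20], 85], [[0, 0, 0], [200, 150, -20], 85], [[0, 0, 0], [200, 150, -20], 85], [[0, 0, 0], [200, 150, -20], 85]])

```text
time_s: 24.82
position: [0.4566, 0.228, 0.2185]
ee_rot: [0.317, 0.948, 0.0, 0.0]
contact_force: [0.7, -0.6, 0.0]
width: 0.0852
grasp_force: 0.0
```

```bash
python3 - <<'E'
from h import *
s=ctrl.snapshot("side");t=ctrl.snapshot("top")
def crop(S,b): return cv2.resize(S["pixels"][b[1]:b[3],b[0]:b[2]],(390,450),interpolation=cv2.INTER_CUBIC)
cv2.imwrite("pics/i.png",np.hstack([crop(s,(218,170,283,245)),crop(t,(240,157,305,232))])[:,:,::-1])
E
```

```text
(no output)
```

View pics/i.png

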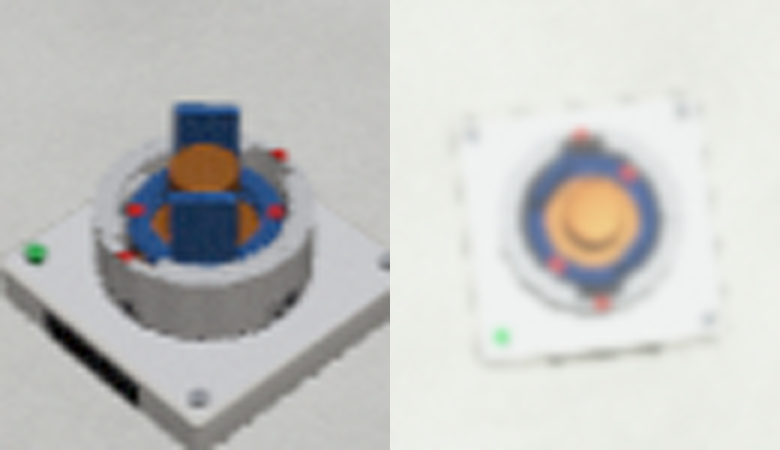

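The ring sits level around the lens, its marks at side pixels (240.2,204.5) and (263.5,204.7). One check of the ring's yaw against the tool yaw at release.

```bash
python3 - <<'E'
from h import *
s=ctrl.snapshot("side")
a,b=at_z(s,(240.2,204.5),.048),at_z(s,(263.5,204.7),.048);print((a+b)/2,np.linalg.norm(a-b),np.degrees(np.arctan2(*(b-a)[1::-1])),"expected -37.3")
E
```

```text
[ 0.52681521 -0.01562605  0.048     ] 0.05002548540151787 -36.02946710496418 expected -37.3
```

```bash
python3 -c "
from plant import ctrl
print(ctrl.sign_off())"
```

```text
the job is handed in; nothing more can be done
None
```

The job is handed in, with no verdict returned: the lens lies seated and level in the cell, the ring is turned about 0.16 rad past the thread touch (estimated 10–15 N on the glass), and the gripper has let go and moved clear at about 25 s.

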